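Release the lid stay and shut the bead chest

ROBOT

A 6-joint arm with a two-finger parallel gripper is mounted at the origin on a cart in front of the work surface, level with it; the furniture and walls round the work are solid. World frame = base frame: x ahead of the robot, y to its left, z up, the work surface at z = 0. Lengths are in m, angles in degrees, forces in N, time in s.
With the tool pointing down it reaches from about 0.35 to 0.875 m from the base axis. Payload 4.2 kg.
Tool frame: the origin (TCP) lies midway between the tips of the shut fingers; the grasp point (between the pads) lies 19 mm behind it; x points along the fingers, y is the direction in which the jaws open and shut, and the axes are right-handed (so a half turn about x gives the same grasp; the last joint's range is limited). The gripper opens to 87 mm and grips with 3 to 60 N. Pads are 19 mm wide; open, the fingers measure 117 mm over their backs; the gripper's body (75 mm by 190 mm) begins 51 mm behind the grasp point.
Start: joints at [-53.308, 22.042, 0.453, 0, -68.411, -14.817], TCP at [0.233, -0.58, 0.223] pointing down, gripper open.
Joint ranges: [-179.83, 179.83], [-69.29, 118.12], [-61.27, 80.66], [-181.25, 117.63], [-171.15, -9.14], [-177.46, 177.46]. Speed limits (degrees/s): [159.86, 159.86, 180, 180, 180, 180].

INTERFACE

Orientations are given as a 3x3 rotation matrix whose columns are the frame's x, y, z axes.
In Python, from station import r gives the robot as it stands.
- The arm moves only by the tool play_rows, never from a script. Its argument "plan" is a list that holds one entry, the list of rows, each a list of 6 numbers: the shift along the tool's x, y, z in cm, then the turn, a rotation vector about the tool's x, y, z in units of 10 degrees (1.0 is 10 degrees). A call has 1 to 5 rows; each row is the pose to reach, as a shift and turn from the pose commanded when the call began, along the tool's axes at that moment; what a row does not reach only later rows make up. A row lasts 1/8 s, in which the tool goes at most 62.5 mm and 10.7 degrees, less where a joint would pass 70% of its speed; a pose out of reach is approached as far as the arm can. A call with a gripper value outside its range is refused whole. "hand" is the opening, from 0 (shut) to 1 (fully open), set as the call begins (left out, the last holds). The fingers move at their own pace and stop on an object; the grip force is fixed at half the most. Time passes only in rows, so rows that repeat a pose let the fingers close. It gives the time, the measured TCP pose, the force and the opening at its end, in the units of the state.
- r.sense(): the state, without advancing time (a new reading comes with each control period).
- r.capture(name): name is "side" or "top"; returns (picture, depth): 400x640x3 uint8, blue, green, red; 400x640 float32, m along the optical axis (not along the pixel's ray), 0 where there is no reading.
- r.get_calibration(name): a dict with "vfov" (degrees; the focal length in pixels is half the picture's height over the tangent of half this angle, whatever the lens; pixels are square), "cx", "cy" (the principal point, pixels), "distortion" ([k1, k2, p1, p2, k3] as OpenCV has them; the pictures are not rectified), "rvec" (rotation vector, rad) and "tvec" (3), from world to camera coordinates, as OpenCV has them. Camera axes: x right, y down, z forward; pixel columns grow to the right and rows downward; lengths in m; the calibration is good to about 2 mm. A picture is of the moment at which its call begins. get_calibration takes no time and is no camera call.
- r.finish_job(): hands the job in, once; it reports no verdict.
The state is a dict: "time_s": time; "joints": joint angles; "joint_velocities": joint speeds; "effort": joint torques, N m; "tcp_pos": TCP position; "ee_rot": TCP orientation; "wrist_force": force on the tool from outside, world axes, zero at the start; "moment": the same for the moment, N m; "gripper_width": opening from 0.0 (shut) to 1.0 (fully open).
Only numpy, scipy, OpenCV 4.12 (cv2) and the standard library are available. Lean on these libraries where they do the work, as an engineer would, in place of code of your own. Each camera call takes 0.05 s, during which the arm holds its last target.

TASK

The wooden craft chest stands open, its lid propped by a folding metal stay that is locked straight. Lift the stay by its red knob, up and towards the chest's front, until it unlocks and bends, then lower the lid until it is fully shut. Leave the jar and the cup beside the chest where they are.

Things in the scene. Friction and masses are not known exactly. Their poses are not given: they have to be found in the camera images.
- chest: Light wooden chest, fixed, open at the top: 200 deep (x) x 260 wide (y) x 85 high, walls 8 mm, blue lining. Origin: centre of its underside. x points from its front to the hinge at the back, z up. A low partition (63 mm high, at y = -18 mm) runs front to back; the stay is on its -y side, two spools on its +y side. Stay's foot pivot: chest x = +5, y = -62, z = 53 mm.
- lid_hinge (a point): Middle of the lid's hinge line (along the chest's y), at chest x = +105, y = 0, z = 88 mm.
- lid_edge (a point): Middle of the lid's front edge on its OUTER face (upper face when shut), 205 mm from the hinge line and 9 mm outside the plane through it. The lid is a 262 mm wide, 10 mm thick wooden panel; a brass pull 50 mm wide stands 7 mm past this edge. Axes are the lid's: z outward normal, -x from hinge to front edge.
- lid (a joint): Angle of the lid, rad: 0 = propped open as found (78 degrees up from shut), growing as it closes, 1.36 = fully shut. The hinge is stiff (about 0.3 N m): with the stay bent the lid stays about where it is left, and a few N on its outer face near the front edge, from behind and above, closes it.
- stay_knob (a point): Centre of the red knob on the stay's elbow: a cylinder 20 mm in diameter, 28 mm long, axis along the chest's y; graspable by its flat ends. Locked, it is at chest x = +45, y = -62, z = 112 mm, under the leaning lid: a gripper must come in tilted, from the front and above. It moves on an arc of 72 mm radius about the stay's foot pivot.
- stay_elbow (a joint): Bend of the stay's elbow, rad: 0 = locked (just past straight, on its stop: the lid cannot close), 0.2 = straight, larger = bent with the knob up and to the front, the lid free to close. Stay and lid are one linkage: swinging the knob 35 to 40 degrees round its arc bends the elbow to about 1 rad and starts to lower the lid.
- pigment_jar: Small clear jar with pink powder colour and white lid, 40 mm across, 36 mm high, standing beside the chest. Origin: centre of its underside.
- mix_cup: Salmon-pink mixing cup, 41 mm across, 28 mm high, standing beside the chest. Origin: centre of its underside.
- spool_inside_1: Small tan spool, 37 mm across, 26 mm high, lying inside the chest. Origin: centre of its underside.
- spool_inside_2: Small black spool, 37 mm across, 27 mm high, lying inside the chest. Origin: centre of its underside.
Things that resemble listed ones, but are neither listed nor needed, are in the scene too. Leave any green or yellow look-alike of the mix_cup alone.

How it is judged (in metres and radians):
On the way:
1. the stay is lifted past straight and bends, the lid still well up (value of joint stay_elbow above 0.35 rad and value of joint lid below 0.7 rad), for 0.05 s.
At the end, for the whole second after the job is handed in: The lid is shut (joint above 1.30 of 1.36 rad) and at rest; the jar and the cup stand upright within 30 mm of where they were (value of joint lid above 1.3 rad and velocity of joint lid below 0.05 rad/s and distance of each of pigment_jar, mix_cup from where it was at the start of the episode below 0.03 m and angle between each of pigment_jar, mix_cup's own z axis and vertical below 0.3 rad); the robot touches nothing.
It fails at once if the jar or the cup beside the chest is pushed away or knocked over (distance of any of pigment_jar, mix_cup from where it was at the start of the episode above 0.03 m or angle between any of pigment_jar, mix_cup's own z axis and vertical above 0.6 rad).
It also fails if it takes over 54 s, if anything falls off the work surface, if the arm or the gripper's body presses on something with over 40 N, if the wrist force passes 120 N, or if a joint passes its speed limit or range.

## Working session

There is one attempt and no reset: what is moved stays moved. The work goes in short steps, Python scripts to look and compute and a tool call to move; the robot and the scene stay as the last step left them, time stands still between calls to the robot, and variables do not carry over. Pictures are saved under pics/ and viewed, and the job is handed in when it is done.

Besides the shell and the picture viewer there is one more tool, called after ">>>" as name([rows], argument=value, ...), one row to a line, values as JSON. play_rows: Moves the arm, as the interface text tells. Its arguments: {"type":"object","properties":{"plan":{"type":"array","items":{"type":"array","items":{"type":"array","items":{"type":"number"}}}},"hand":{"type":"number"}},"required":["plan"]}

```bash
mkdir -p pics; ls; python3 - <<'E'
from station import r
import cv2,numpy as np
print(r.sense())
for n in("side","top"):
    p,d=r.capture(n); cv2.imwrite(f"pics/{n}0.png",p); np.save(f"pics/{n}0.npy",d); print(n,r.get_calibration(n))
E
```

```text
pics
{'time_s': 0.0, 'joints': array([-5.33102483e+01,  2.20894745e+01,  3.79341830e-01, -2.83311009e-02,
       -6.84111038e+01, -1.48145906e+01]), 'joint_velocities': array([ 0.04139125,  0.07516715, -0.01689877,  0.0102325 , -0.01719505,
        0.00470924]), 'effort': array([-3.40986926e-04, -3.90665209e+01,  1.87402242e+01,  4.22004998e+00,
        1.09232770e-02, -1.92311063e-04]), 'tcp_pos': array([ 0.23263353, -0.57943837,  0.22147188]), 'ee_rot': array([[-8.95538714e-04, -3.72415247e-01,  9.28065774e-01],
       [ 1.97144037e-03,  9.28063686e-01,  3.72416311e-01],
       [-9.99997656e-01,  2.16313956e-03, -9.69225060e-05]]), 'wrist_force': array([ 0.56057133,  0.15176573, -0.50489892]), 'moment': array([-0.00294893, -0.04408809,  0.04040247]), 'gripper_width': 1.0006164137116715}
side {'vfov': 42.971900408344375, 'cx': 318.1703648829873, 'cy': 200.873620120796, 'distortion': array([-0.16289009,  0.        ,  0.        ,  0.        ,  0.        ]), 'rvec': array([ 0.68810036, -2.40527748,  1.35826862]), 'tvec': array([0.55494365, 0.31685887, 1.01511332])}
top {'vfov': 48.91401012572549, 'cx': 315.61867726393774, 'cy': 197.30238632826945, 'distortion': array([-0.00221522,  0.        ,  0.        ,  0.        ,  0.        ]), 'rvec': array([ 2.16097062, -2.20993203,  0.0814327 ]), 'tvec': array([0.05663199, 0.61078336, 1.10123343])}
```

View pics/side0.png

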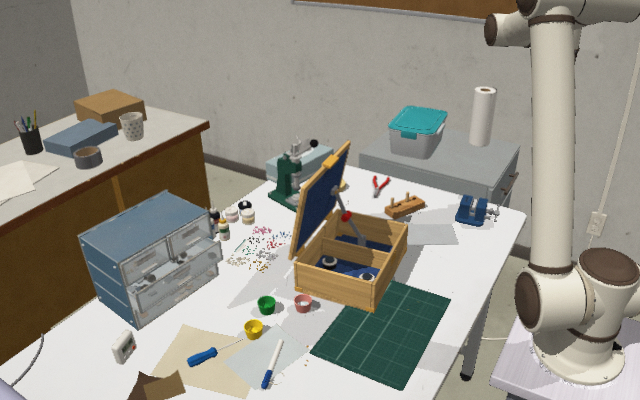

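View pics/top0.png

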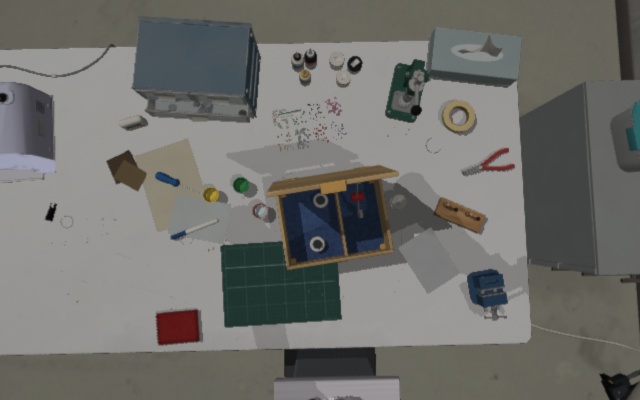

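```bash
cat > h.py <<'E'
import cv2,numpy as np
from station import r
def cal(n):
    c=r.get_calibration(n); f=200/np.tan(np.radians(c['vfov']/2))
    K=np.array([[f,0,c['cx']],[0,f,c['cy']],[0,0,1]]); R=cv2.Rodrigues(np.array(c['rvec']))[0]
    return K,np.array(c['distortion']),R,np.array(c['tvec'])
def rays(n,uv):
    K,D,R,t=cal(n); p=cv2.undistortPoints(np.array(uv,float).reshape(-1,1,2),K,D)[:,0]
    d=np.c_[p,np.ones(len(p))]
    return -R.T@t, d@R   # origin, dirs (z-depth scaled)
def onplane(n,uv,z):
    o,d=rays(n,uv); return o+d*((z-o[2])/d[:,2])[:,None]
def pts(n,uv,dep):
    o,d=rays(n,uv); return o+d*np.asarray(dep)[:,None]
def cloud(n,dep):
    v,u=np.mgrid[0:400,0:640]; uv=np.c_[u.ravel(),v.ravel()]
    P=pts(n,uv,dep.ravel()); P[dep.ravel()<=0]=np.nan; return P.reshape(400,640,3)
def proj(n,P):
    K,D,R,t=cal(n); return cv2.projectPoints(np.array(P,float).reshape(-1,3),cv2.Rodrigues(R)[0],t,K,D)[0][:,0]
E
python3 - <<'E'
from h import *
a=cv2.imread('pics/top0.png')[150:280,240:420]; cv2.imwrite('pics/topz.png',cv2.resize(a,None,fx=4.4,fy=4.4,interpolation=cv2.INTER_CUBIC))
a=cv2.imread('pics/side0.png')[130:330,240:440]; cv2.imwrite('pics/sidez.png',cv2.resize(a,None,fx=3,fy=3,interpolation=cv2.INTER_CUBIC))
for n in('top','side'):
    print(rays(n,[[320,200]])[0])
    im=cv2.imread(f'pics/{n}0.png'); d=np.load(f'pics/{n}0.npy'); P=cloud(n,d)
    print((d>0).mean())
    hsv=cv2.cvtColor(im,cv2.COLOR_BGR2HSV)
    m=((hsv[...,0]<6)|(hsv[...,0]>174))&(hsv[...,1]>170)&(hsv[...,2]>70)
    k,l,s,c=cv2.connectedComponentsWithStats(m.astype(np.uint8))
    for i in range(1,k):
        if s[i,4]>8: print(n,s[i],c[i],np.nanmedian(P[l==i],0))
E
```

```text
[0.53074032 0.0462514  1.1424334 ]
0.99600390625
top [482 149  26  16  46] [494.80434783 155.47826087] [ 0.7122015  -0.42424991  0.01049042]
top [483 165  30   4  44] [498.38636364 167.34090909] [ 0.67925821 -0.43549049  0.01094299]
top [352 193  11   8  63] [357.04761905 196.68253968] [ 0.60339045 -0.05538438  0.12096361]
top [ 157  311   41   33 1147] [177.36530078 326.79163034] [0.29205409 0.4005731  0.00830273]
[0.07186312 0.88877417 0.80232986]
0.99603515625
side [373 176   4  11  18] [374.61111111 181.22222222] [ 0.70918645 -0.41761244  0.01387162]
side [380 178   9  11  22] [384.54545455 182.95454545] [ 0.67757611 -0.43526363  0.00948415]
side [341 211  11  11  69] [346.02898551 216.17391304] [ 0.60166282 -0.04240001  0.11898411]
```

```bash
sleep 0
```

```text
(no output)
```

View pics/topz.png

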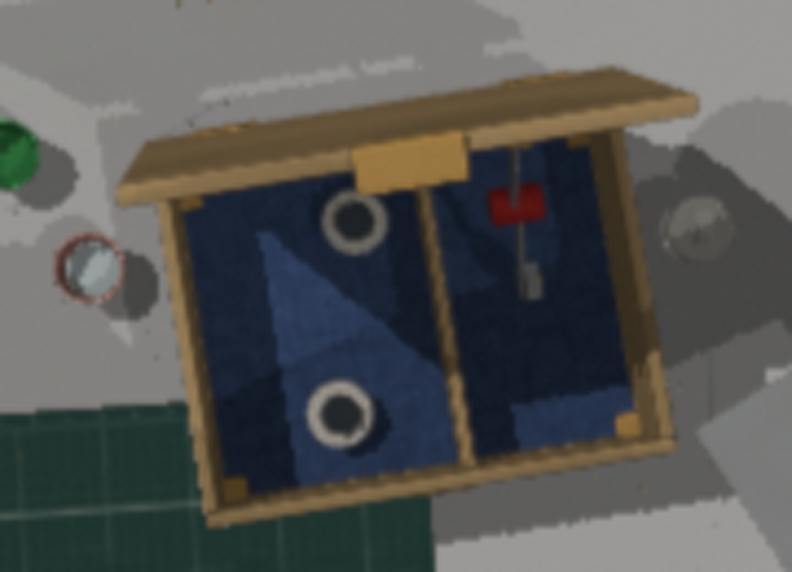

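View pics/sidez.png

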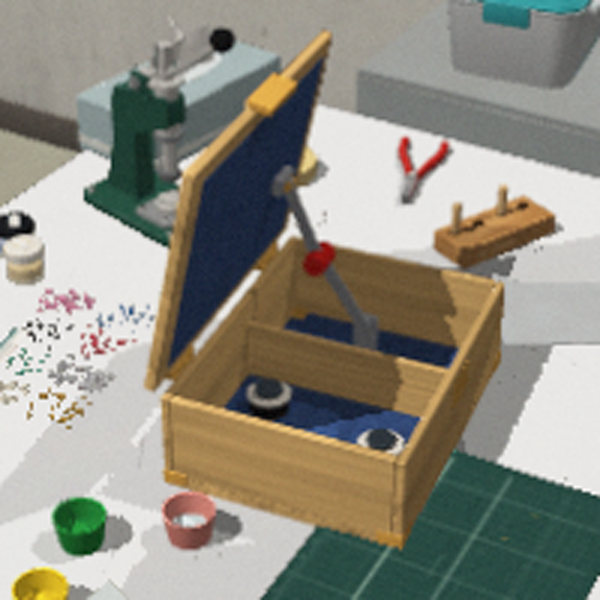

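```bash
python3 - <<'E'
from h import *
uv=[[287.7,268.8],[392.7,251.6]]
Q=onplane('top',uv,.085); print(Q,np.linalg.norm(Q[0]-Q[1]))
P=cloud('top',np.load('pics/top0.npy'))
roi=np.zeros((400,640),bool); roi[150:280,240:420]=1
m=roi&(abs(P[...,2]-.085)<.006); X=P[m]; print(m.sum())
rect=cv2.minAreaRect(X[:,:2].astype(np.float32)); print(rect,cv2.boxPoints(rect))
S=cloud('side',np.load('pics/side0.npy'))
print('z table',np.nanmedian(P[300:340,400:450,2]),np.nanmedian(S[340:360,380:400,2]))
# jar and cup
for n,uv,z in(('jar',[[398.6,201.8]],.036),('cup',[[260.5,210.8]],.028)): print(n,onplane('top',uv,z))
E
```

```text
[[ 0.43805174  0.11346756  0.085     ]
 [ 0.47311914 -0.13816812  0.085     ]] 0.2540673835065506
873
((0.5585903525352478, 0.00249539315700531), (0.21457839012145996, 0.2602081894874573), 7.976220607757568) [[ 0.43428558  0.11645316]
 [ 0.47039264 -0.14123772]
 [ 0.6828951  -0.11146237]
 [ 0.64678806  0.1462285 ]]
z table -0.0006480963750064017 0.003941301728766
jar [[ 0.59484374 -0.16597046  0.036     ]]
cup [[0.58029455 0.18341549 0.028     ]]
```

```bash
cat >> h.py <<'E'
from scipy.spatial.transform import Rotation as Ro
YAW=np.radians(8.0); CX=np.array([np.cos(YAW),np.sin(YAW),0]); CY=np.array([-np.sin(YAW),np.cos(YAW),0]); CZ=np.array([0,0,1.])
O=np.array([.5525,.001,0])
def W(x,y,z): return O+(CX*x+CY*y+CZ*z)/1000
def rot(th): # th deg below horizontal, toward back
    t=np.radians(th); x=CX*np.cos(t)-CZ*np.sin(t); return np.c_[x,CY,np.cross(x,CY)]
def row(p,R,p0=None,R0=None):
    s=r.sense(); p0=s['tcp_pos'] if p0 is None else p0; R0=s['ee_rot'] if R0 is None else R0
    return np.r_[R0.T@(p-p0)*100, Ro.from_matrix(R0.T@R).as_rotvec(degrees=True)/10].round(2)
def chest(p):
    d=(np.asarray(p)-O)*1000; return np.round([d@CX,d@CY,d[2]],1)
E
python3 - <<'E'
from h import *
for z in(.112,.12): print(chest(onplane('top',[[357,196.7]],z)[0]))
o,d=rays('side',[[346.0,216.2]]);
# side-ray: intersect chest x.. print at y=-48 plane
t=((-48/1000)-(o-O)@CY)/(d[0]@CY); print(chest(o+d[0]*t))
R=rot(57); K=W(45,-62,112)
for b in(130,60,0):
    print(b,row(K+R[:,0]*(.019-b/1000),R), K+R[:,0]*(.019-b/1000))
E
```

```text
[ 44.  -61.8 112. ]
[ 43.5 -60.9 120. ]
[ 40.8 -48.  121.3]
130 [ 1.71 36.31 48.32  1.34 -3.29 -0.41] [ 0.54582421 -0.06254753  0.20509243]
60 [ 7.58 35.38 52.02  1.34 -3.29 -0.41] [ 0.58357791 -0.05724159  0.14638549]
0 [12.61 34.59 55.19  1.34 -3.29 -0.41] [ 0.61593823 -0.05269365  0.09606526]
```

>>> play_rows([
  [[-2,4,5,0.3,-0.7,-0.1],[-4,8,10,0.6,-1.4,-0.2],[-5,12,15,0.9,-2.1,-0.3],[-6,16,20,1.2,-2.8,-0.4],[-6,20,25,1.34,-3.29,-0.41]],
], hand=0.75)

```text
time_s: 0.72
tcp_pos: [0.3833, -0.313, 0.283]
ee_rot: [[0.544, -0.138, 0.827], [0.074, 0.99, 0.116], [-0.836, -0.002, 0.549]]
wrist_force: [0.4, -0.0, 0.2]
gripper_width: 0.754
```

```bash
python3 - <<'E'
from h import *
R=rot(57); K=W(45,-62,112)
s=r.sense(); print(s['time_s'],s['tcp_pos'],s['joints'],s['wrist_force'],s['gripper_width'])
for b in(130,60,0):
    print(b,row(K+R[:,0]*(.019-b/1000),R))
E
```

```text
0.725 [ 0.38331019 -0.31298952  0.28301011] [-36.64081279  -1.23350986 -16.66789195 -28.73096696 -53.06001931
 -32.28907159] [ 0.38207321 -0.00796606  0.20706835] 0.7544581728359797
130 [ 1.721e+01  2.259e+01  1.207e+01 -0.000e+00  3.000e-02  2.000e-02]
60 [ 2.421e+01  2.260e+01  1.203e+01 -0.000e+00  3.000e-02  2.000e-02]
0 [ 3.021e+01  2.262e+01  1.200e+01 -0.000e+00  3.000e-02  2.000e-02]
```

>>> play_rows([
  [[2,5,3,0,0,0],[5,10,6,0,0,0],[9,15,9,0,0,0],[13,19,12,0,0,0],[16,22.6,12.1,0,0.03,0]],
])

```text
time_s: 1.35
tcp_pos: [0.54, -0.0626, 0.2151]
ee_rot: [[0.539, -0.142, 0.83], [0.076, 0.99, 0.12], [-0.839, -0.002, 0.544]]
wrist_force: [0.6, -2.1, -0.2]
gripper_width: 0.751
```

```bash
python3 - <<'E'
from h import *
R=rot(57); K=W(45,-62,112)
s=r.sense(); print(s['time_s'],s['tcp_pos'],s['joints'],s['wrist_force'],s['gripper_width'])
for b in(130,60,0):
    print(b,row(K+R[:,0]*(.019-b/1000),R))
for n in("side","top"):
    p,d=r.capture(n); np.save(f'pics/{n}1.npy',d); cv2.imwrite(f'pics/{n}1.png',p)
    a=p[100:330,200:460]; cv2.imwrite(f"pics/{n}1z.png",cv2.resize(a,None,fx=2.5,fy=2.5))
E
```

```text
1.35 [ 0.53995777 -0.06256404  0.21511813] [ 11.51247389   1.2448651  -37.94876265   6.19644114 -17.96810743
 -98.66044484] [ 0.59288011 -2.1131584  -0.2062108 ] 0.7514360529425126
130 [ 1.16 -0.08 -0.06  0.02 -0.   -0.  ]
60 [ 8.16 -0.08 -0.06  0.02 -0.   -0.  ]
0 [14.16 -0.08 -0.06  0.02 -0.   -0.  ]
```

View pics/side1z.png

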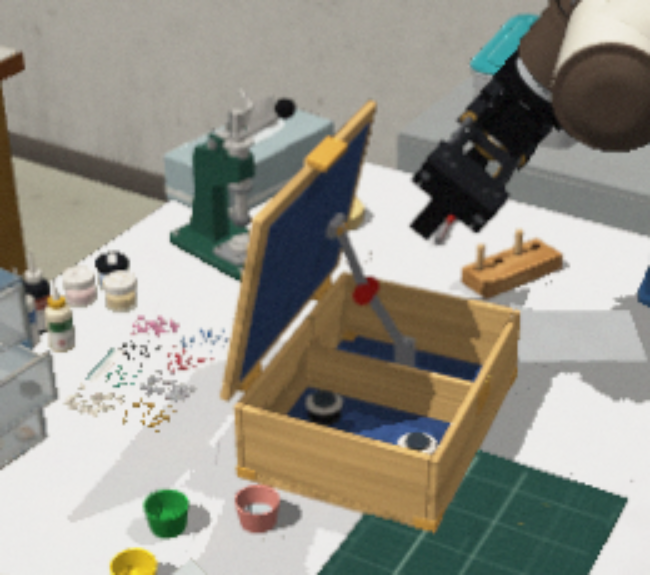

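View pics/top1z.png

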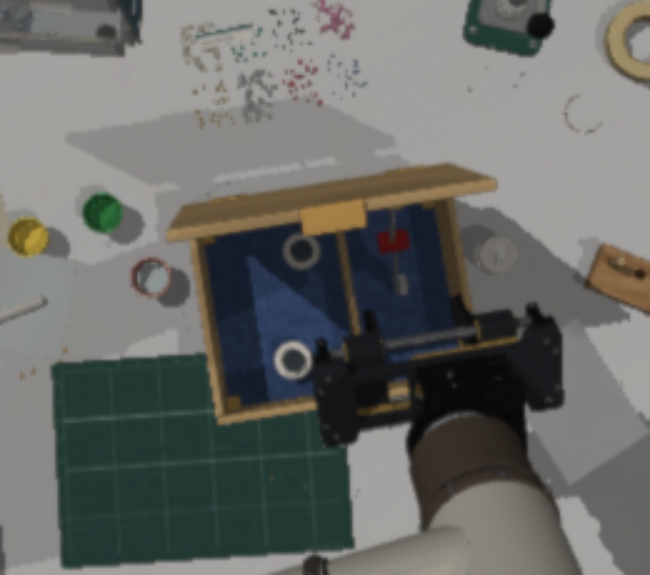

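```bash
cat > kin.py <<'E'
from h import *
from scipy.optimize import least_squares
rx=lambda a:Ro.from_euler('x',a,degrees=True).as_matrix()
ry=lambda a:Ro.from_euler('y',a,degrees=True).as_matrix()
rz=lambda a:Ro.from_euler('z',a,degrees=True).as_matrix()
S=[([-53.3102,22.0895,.3793,-.0283,-68.4111,-14.8146],[.23263,-.57944,.22147]),
([-36.64081279,-1.23350986,-16.66789195,-28.73096696,-53.06001931,-32.28907159],[.38331019,-.31298952,.28301011]),
([11.51247389,1.2448651,-37.94876265,6.19644114,-17.96810743,-98.66044484],[.53995777,-.06256404,.21511813])]
def fk(q,k,s4=1,s6=1,o6=0):
    a1,d1,L1,L2,e,dt=k
    A=rz(q[0])@ry(q[1]); B=rz(q[0])@ry(q[1]-q[2]); C=B@rx(s4*q[3])@ry(-q[4])
    p=rz(q[0])@[a1,0,d1]+A@[0,0,L1]+B@[L2,0,e]+C@[dt,0,0]
    return p,C@rx(s6*q[5]+o6)
E
python3 - <<'E'
from kin import *
s=r.sense(); print(s['ee_rot'].round(3), s['joints'])
for s4 in(1,-1):
    f=lambda k:np.concatenate([fk(q,k,s4)[0]-np.array(p) for q,p in S]+[1e-3*(k-[0,.3,.35,.35,0,.25])])
    o=least_squares(f,[0,.3,.35,.35,0,.25]); print(s4,o.x.round(4),f(o.x)[:9].round(4))
    print(fk(S[2][0],o.x,s4)[1].round(3))
E
```

```text
[[ 0.528 -0.147  0.836]
 [ 0.076  0.989  0.126]
 [-0.846 -0.003  0.534]] [ 11.67185126   1.44177871 -38.29708214   6.01262846 -18.14834759
 -98.36884397]
1 [ 0.3373 -0.0427  0.3095  0.1324  0.0779  0.0365] [ 0.1291  0.0939  0.0094  0.0042  0.0073 -0.007  -0.0348  0.1667 -0.0024]
[[ 0.526 -0.811 -0.257]
 [ 0.141 -0.214  0.967]
 [-0.839 -0.544  0.002]]
-1 [ 0.3575 -0.0549  0.2769  0.1204  0.089   0.004 ] [ 0.1297  0.0932  0.0143  0.0131  0.0201 -0.0107 -0.035   0.1653 -0.0037]
[[ 0.539 -0.75  -0.383]
 [ 0.076 -0.409  0.909]
 [-0.839 -0.519 -0.164]]
```

```bash
cat >> kin.py <<'E'
def fk(q,k):
    a1,d1,L1,L2,e,dt,b,w=k
    A=rz(q[0])@ry(q[1]); B=rz(q[0])@ry(q[1]-q[2]); D=B@rx(-q[3]); C=D@ry(-q[4])
    p=rz(q[0])@[a1,b,d1]+A@[0,0,L1]+B@[L2,0,e]+C@[dt,0,w]
    return p,C
def fit(S=S):
    k0=np.array([0,.3,.35,.35,0,.25,-.15,0])
    f=lambda k:np.concatenate([fk(q,k)[0]-np.array(p) for q,p in S]+[1e-3*(k-k0)])
    o=least_squares(f,k0); return o.x,f(o.x)[:3*len(S)]
E
python3 - <<'E'
from kin import *
s=r.sense(); S.append((s['joints'],s['tcp_pos'])); print(list(s['joints']),list(s['tcp_pos']))
k,e=fit(S); print(k.round(4),e.round(4))
for th in(57,62,66,70,75):
    R=rot(th); K=W(45,-62,112)
    for b in(130,60,0):
        p=K+R[:,0]*(.019-b/1000); x=R[:,0]
        f=lambda q:np.r_[(fk(q,k)[0]-p)*10,fk(q,k)[1][:,0]-x]
        o=least_squares(lambda q:f(np.r_[q,0]),[10,5,-38,6,-20]); print(th,b,o.x.round(1),o.cost)
E
```

```text
[np.float64(11.671851255283693), np.float64(1.4417787087700904), np.float64(-38.29708213536636), np.float64(6.012628458211455), np.float64(-18.14834759413414), np.float64(-98.36884396968999)] [np.float64(0.5360873898111633), np.float64(-0.061742633505043665), np.float64(0.20936980143538345)]
[ 0.3843  0.0462  0.5771  0.1474 -0.0593  0.2511 -0.1525 -0.1124] [ 0.0058  0.0045 -0.001  -0.0006 -0.001   0.0008  0.0001 -0.0033 -0.0021
  0.0013 -0.0027  0.0023]
57 130 [ 12.7   3.1 -42.6  10.2 -11.7] 4.106849505704123e-05
57 60 [  9.4  23.9 -67.9  -0.9  29.1] 0.008200209560418104
57 0 [  9.1  36.4 -68.3   0.9  34.1] 0.04151417965522608
62 130 [ 10.8   4.9 -32.7   3.1 -24.4] 1.0290418273499339e-23
62 60 [  9.5  24.9 -67.9  -1.2  28.9] 0.0008742716450157329
62 0 [  9.1  37.4 -68.2   0.6  33.1] 0.02556759344707972
66 130 [ 10.3   6.7 -26.9   1.7 -32.4] 5.281416513177706e-17
66 60 [  9.2  22.1 -56.4  -2.3  12.6] 7.139930399792517e-25
66 0 [  9.2  38.2 -68.1   0.3  32.2] 0.0156359917944099
70 130 [ 10.    8.8 -21.8   1.1 -39.5] 4.0971907480657974e-26
70 60 [  6.5  21.7 -46.2 -14.3  -2.1] 7.121615153519947e-16
70 0 [  9.3  39.1 -68.1   0.1  31.3] 0.00817590072856517
75 130 [  9.8  11.5 -16.1   0.6 -47.4] 3.0129505009318712e-15
75 60 [ 14.4  22.7 -48.3  21.9  -4.4] 3.5711398984788276e-22
75 0 [  9.3  40.2 -68.   -0.2  30.2] 0.0022576043654377806
```

>>> play_rows([
  [[0,0,0,0,0.5,0],[0,0,0,0,0.9,0],[0,0,0,0,1.2,0],[0,0,0,0,1.2,0]],
])

```text
time_s: 1.95
tcp_pos: [0.5386, -0.0658, 0.2147]
ee_rot: [[0.353, -0.139, 0.925], [0.048, 0.99, 0.131], [-0.934, -0.002, 0.356]]
wrist_force: [-0.5, -0.7, -0.3]
gripper_width: 0.749
```

```bash
cat > smp.py <<'E'
from h import *
import json,os
s=r.sense(); L=json.load(open('s.json')) if os.path.exists('s.json') else []
L.append([list(s['joints']),list(s['tcp_pos'])]); json.dump(L,open('s.json','w'))
th=np.degrees(np.arcsin(-s['ee_rot'][2,0]))
print('t',s['time_s'],'chest tcp',chest(s['tcp_pos']),'th',th.round(1),'j',s['joints'].round(1),'F',s['wrist_force'].round(1),'g',round(s['gripper_width'],3))
gp=s['tcp_pos']-.019*s['ee_rot'][:,0]; print('grasp pt',chest(gp))
E
python3 smp.py
```

```text
t 1.95 chest tcp [-23.1 -64.2 214.7] th 69.1 j [ 10.8   5.  -27.5   1.9 -36.7 -94.1] F [-0.5 -0.7 -0.3] g 0.749
grasp pt [-29.9 -64.2 232.4]
```

```bash
python3 - <<'E'
from kin import *
import json
SS=S+json.load(open('s.json'))+[([11.6719,1.4418,-38.297,6.0126,-18.1483,-98.37],[.53609,-.06174,.20937])]
k,e=fit(SS); print(k.round(4),e.round(4))
R=rot(70); K=W(45,-62,112)
for b in(100,60,0): print(b,row(K+R[:,0]*(.019-b/1000),R))
E
```

```text
[ 0.3792  0.0452  0.5787  0.1501 -0.0571  0.2537 -0.1537 -0.1105] [ 0.0052  0.0033 -0.0021 -0.0004 -0.002   0.0012  0.0017 -0.0041 -0.0027
 -0.0049  0.0033  0.0019  0.0028 -0.0035  0.0016]
100 [3.92 0.23 2.83 0.   0.09 0.01]
60 [7.92 0.24 2.77 0.   0.09 0.01]
0 [1.392e+01 2.500e-01 2.680e+00 0.000e+00 9.000e-02 1.000e-02]
```

>>> play_rows([
  [[2,0.2,1.5,0,0,0],[4,0.2,2.8,0,0.1,0],[6,0.2,2.8,0,0.1,0],[7.9,0.2,2.8,0,0.1,0],[7.9,0.2,2.8,0,0.1,0]],
])

```text
time_s: 2.58
tcp_pos: [0.5898, -0.0567, 0.1485]
ee_rot: [[0.332, -0.139, 0.933], [0.045, 0.99, 0.132], [-0.942, -0.002, 0.335]]
wrist_force: [0.3, -0.5, 0.4]
gripper_width: 0.744
```

```bash
python3 smp.py
```

```text
t 2.575 chest tcp [ 28.9 -62.3 148.5] th 70.4 j [ 10.7  14.6 -26.    2.  -29.9 -94.3] F [ 0.3 -0.5  0.4] g 0.744
grasp pt [ 22.5 -62.3 166.4]
```

```bash
python3 - <<'E'
from h import *
R=rot(64); K=W(45,-62,112)
for b in(40,20,0): print(b,row(K+R[:,0]*(.019-b/1000),R))
E
```

```text
40 [ 1.89  0.04  0.06  0.   -0.64  0.01]
20 [ 3.88  0.04  0.28  0.   -0.64  0.01]
0 [ 5.87  0.04  0.51  0.   -0.64  0.01]
```

>>> play_rows([
  [[1,0,0,0,-0.4,0],[2,0,0.1,0,-0.6,0],[3.5,0,0.2,0,-0.6,0],[4.7,0,0.4,0,-0.6,0],[5.8,0,0.5,0,-0.6,0]],
])

```text
time_s: 3.2
tcp_pos: [0.6162, -0.0527, 0.0971]
ee_rot: [[0.431, -0.14, 0.891], [0.059, 0.99, 0.127], [-0.9, -0.002, 0.435]]
wrist_force: [-0.1, 0.1, -0.1]
gripper_width: 0.753
```

```bash
python3 smp.py; python3 - <<'E'
from h import *
for n in("side","top"):
    p,d=r.capture(n)
    a=p[140:270,270:430] if n=='top' else p[130:300,270:450]; cv2.imwrite(f"pics/{n}2z.png",cv2.resize(a,None,fx=3.5,fy=3.5,interpolation=cv2.INTER_CUBIC))
E
```

```text
t 3.2 chest tcp [ 55.7 -62.1  97.1] th 64.2 j [ 10.7  19.4 -32.1   5.8 -12.7 -97.9] F [-0.1  0.1 -0.1] g 0.753
grasp pt [ 47.4 -62.1 114.2]
```

View pics/side2z.png

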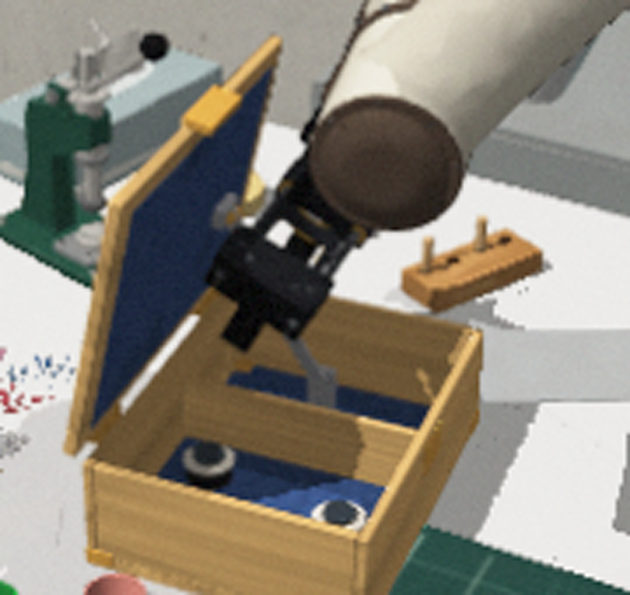

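View pics/top2z.png

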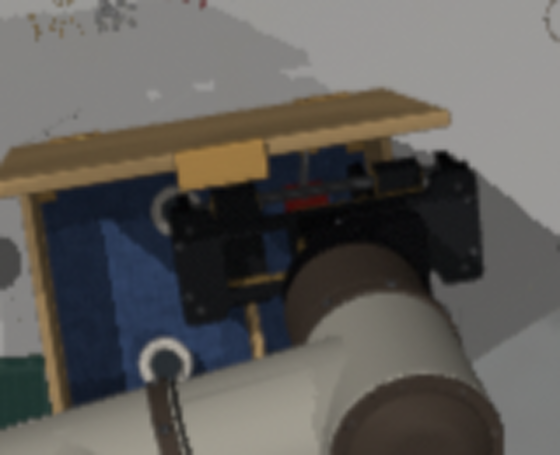

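>>> play_rows([
  [[-0.2,0,-0.15,0,0.1,0],[-0.2,0,-0.15,0,0.1,0],[-0.2,0,-0.15,0,0.1,0],[-0.2,0,-0.15,0,0.1,0],[-0.2,0,-0.15,0,0.1,0]],
], hand=0.2)

```text
time_s: 3.92
tcp_pos: [0.6131, -0.0531, 0.0987]
ee_rot: [[0.415, -0.14, 0.899], [0.056, 0.99, 0.128], [-0.908, -0.002, 0.419]]
wrist_force: [-0.0, -0.0, 0.1]
gripper_width: 0.32
```

```bash
python3 smp.py
```

```text
t 3.925 chest tcp [ 52.4 -62.   98.7] th 65.2 j [ 10.7  19.2 -31.3   4.8 -14.7 -97. ] F [-0.  -0.   0.1] g 0.32
grasp pt [ 44.5 -62.  116. ]
```

```bash
python3 - <<'E'
from h import *
s=r.sense(); R0=s['ee_rot']
a0=np.radians(55.9)
for d in(4,8,12,16,20,26,32,38):
    a=a0+np.radians(d); D=72*np.array([np.cos(a)-np.cos(a0),np.sin(a)-np.sin(a0)])
    w=(CX*D[0]+CZ*D[1])/10; print(d,D.round(1),(R0.T@w).round(2))
E
```

```text
4 [-4.3  2.7] [-0.42 -0.   -0.27]
8 [-8.7  5. ] [-0.82 -0.   -0.58]
12 [-13.3   7.1] [-1.2  -0.   -0.91]
16 [-18.    8.8] [-1.55 -0.   -1.26]
20 [-22.8  10.2] [-1.88 -0.   -1.64]
26 [-30.2  11.7] [-2.33 -0.   -2.25]
32 [-37.7  12.3] [-2.7  -0.   -2.91]
38 [-45.3  12.2] [-3.01 -0.   -3.6 ]
```

>>> play_rows([
  [[-0.42,0,-0.27,0,0,0],[-0.82,0,-0.58,0,0,0],[-1.2,0,-0.91,0,0,0],[-1.55,0,-1.26,0,0,0],[-1.88,0,-1.64,0,0,0]],
])

```text
time_s: 4.55
tcp_pos: [0.5907, -0.0562, 0.1092]
ee_rot: [[0.416, -0.14, 0.898], [0.057, 0.99, 0.128], [-0.907, -0.002, 0.42]]
wrist_force: [5.0, -0.5, -4.5]
gripper_width: 0.316
```

```bash
python3 smp.py
```

```text
t 4.55 chest tcp [ 29.9 -62.  109.2] th 65.2 j [ 10.8  16.5 -33.7   5.  -15.1 -97.2] F [ 5.  -0.5 -4.5] g 0.316
grasp pt [ 21.9 -62.  126.4]
```

>>> play_rows([
  [[-0.23,0,-0.3,0,0,0],[-0.45,0,-0.61,0,0,0],[-0.82,0,-1.27,0,0,0],[-1.13,0,-1.96,0,0,0],[-1.13,0,-1.96,0,0,0]],
])

```text
time_s: 5.18
tcp_pos: [0.5688, -0.0593, 0.112]
ee_rot: [[0.418, -0.14, 0.898], [0.057, 0.99, 0.128], [-0.907, -0.002, 0.421]]
wrist_force: [1.7, -0.3, 2.5]
gripper_width: 0.317
```

```bash
python3 smp.py; python3 - <<'E'
from h import *
for n in("side","top"):
    p,d=r.capture(n); np.save(f'pics/{n}3.npy',d); cv2.imwrite(f"pics/{n}3.png",p)
    a=p[140:270,270:430] if n=='top' else p[130:300,270:450]; cv2.imwrite(f"pics/{n}3z.png",cv2.resize(a,None,fx=3.5,fy=3.5,interpolation=cv2.INTER_CUBIC))
E
```

```text
t 5.175 chest tcp [  7.7 -62.  112. ] th 65.1 j [ 11.   14.4 -36.5   5.5 -14.3 -97.9] F [ 1.7 -0.3  2.5] g 0.317
grasp pt [ -0.3 -61.9 129.2]
```

View pics/side3z.png

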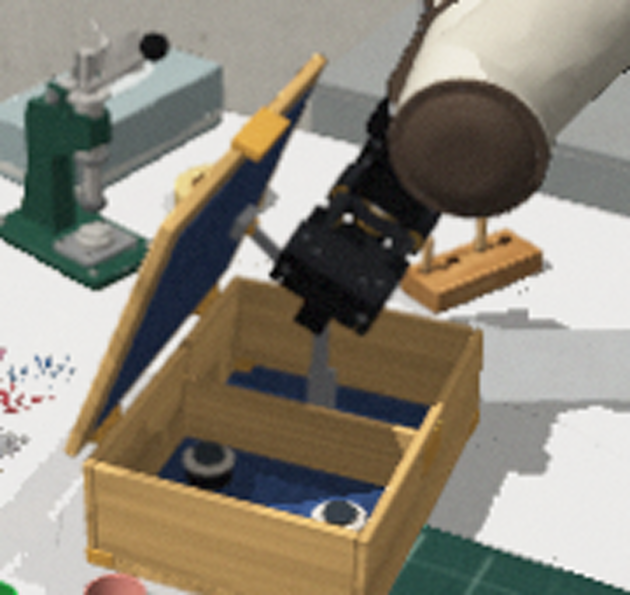

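View pics/top3z.png

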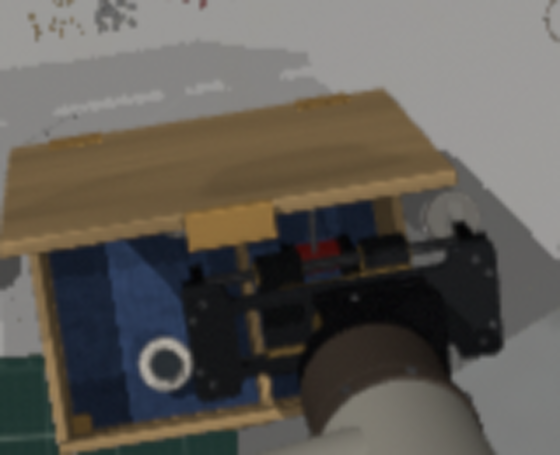

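>>> play_rows([
  [[0,0,0,0,0,0],[0,0,0,0,0,0],[0,0,0,0,0,0],[-1.5,0,0,0,0,0],[-3.5,0,0,0,0,0]],
], hand=0.75)

```text
time_s: 5.9
tcp_pos: [0.553, -0.0615, 0.1429]
ee_rot: [[0.414, -0.14, 0.9], [0.056, 0.99, 0.128], [-0.909, -0.002, 0.418]]
wrist_force: [1.1, -0.5, 1.6]
gripper_width: 0.728
```

```bash
python3 smp.py; python3 - <<'E'
from h import *
for n in("side","top"):
    p,d=r.capture(n); np.save(f'pics/{n}4.npy',d); cv2.imwrite(f"pics/{n}4.png",p)
    a=p[140:270,270:430] if n=='top' else p[130:300,270:450]; cv2.imwrite(f"pics/{n}4z.png",cv2.resize(a,None,fx=3.5,fy=3.5,interpolation=cv2.INTER_CUBIC))
E
```

```text
t 5.9 chest tcp [ -8.2 -62.  142.9] th 65.3 j [ 11.1  10.3 -35.6   4.2 -19.4 -96.7] F [ 1.1 -0.5  1.6] g 0.728
grasp pt [-16.2 -62.  160.2]
```

View pics/side4z.png

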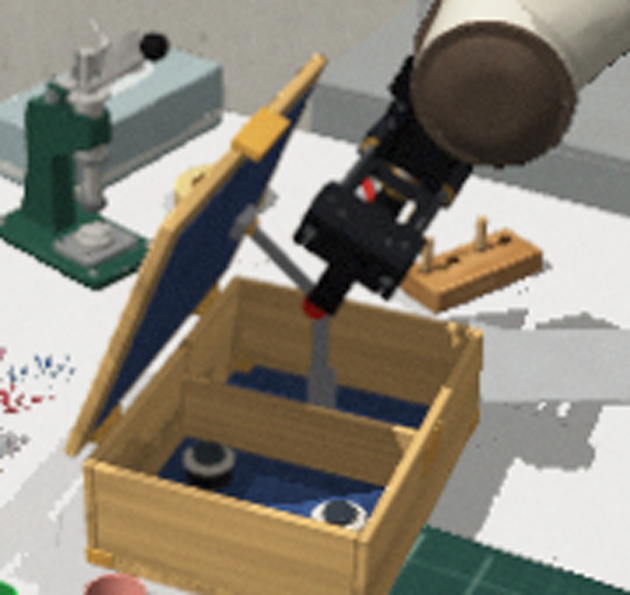

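View pics/top4.png

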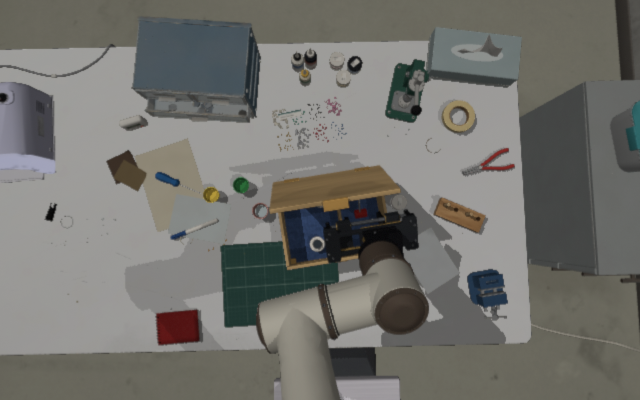

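```bash
python3 - <<'E'
from h import *
P=cloud('top',np.load('pics/top4.npy'))
v=slice(188,195); 
X=P[182:192,285:375].reshape(-1,3)
C=np.array([chest(p) for p in X]); 
a=np.polyfit(C[:,0],C[:,2],1); print(a,np.degrees(np.arctan(-a[0])),C[:,2].min(),C[:,2].max())
R=rot(65)
print('front/up',row(W(-90,-40,240),rot(75)))
print('up',row(W(-60,-30,350),rot(88)))
E
```

```text
** On entry to DLASCL parameter number  4 had an illegal value
 ** On entry to DLASCL parameter number  4 had an illegal value
 ** On entry to DLASCL parameter number  4 had an illegal value
 ** On entry to DLASCL parameter number  4 had an illegal value
 ** On entry to DLASCL parameter number  5 had an illegal value
 ** On entry to DLASCL parameter number  4 had an illegal valueTraceback (most recent call last):
  File "<stdin>", line 6, in <module>
    c, resids, rank, s = lstsq(lhs, rhs, rcond)
                         ~~~~~^^^^^^^^^^^^^^^^^
    x, resids, rank, s = _umath_linalg.lstsq(a, b, rcond,
                         ~~~~~~~~~~~~~~~~~~~^^^^^^^^^^^^^
                                             signature=signature)
                                             ^^^^^^^^^^^^^^^^^^^^
    raise LinAlgError("SVD did not converge in Linear Least Squares")
numpy.linalg.LinAlgError: SVD did not converge in Linear Least Squares
```

```bash
cat > lid.py <<'E'
from h import *
def lid(n):
    P=cloud('top',np.load(n))[170:205,280:385].reshape(-1,3); P=P[np.isfinite(P[:,0])]
    C=np.array([chest(p) for p in P]); C=C[(C[:,2]>120)&(abs(C[:,1])<110)&(C[:,0]>-60)]
    for _ in range(4):
        a=np.polyfit(C[:,0],C[:,2],1); C=C[abs(np.polyval(a,C[:,0])-C[:,2])<12]
    return a,np.degrees(np.arctan(-a[0])),len(C),C[:,2].max(),C[:,0].min()
E
python3 - <<'E'
from lid import *
print(lid('pics/top4.npy'),lid('pics/top1.npy'))
print('front/up',row(W(-90,-40,240),rot(75)))
print('up',row(W(-60,-30,350),rot(88)))
E
```

```text
(array([ -2.47376805, 372.74349497]), np.float64(67.98939155116898), 2549, np.float64(292.2), np.float64(29.8)) (array([ -2.53053823, 436.22246079]), np.float64(68.43741373479607), 368, np.float64(297.3), np.float64(51.6))
front/up [-1.209e+01  2.180e+00 -3.520e+00  1.000e-02  1.000e+00  1.000e-02]
up [-2.079e+01  3.150e+00  3.860e+00  1.000e-02  2.300e+00  1.000e-02]
```

>>> play_rows([
  [[-4,0.5,-2,0,0.4,0],[-9,1,-3.5,0,0.8,0],[-13,2,-3.5,0,1.3,0],[-18,3,0,0,2,0],[-21,3,3.8,0,2.3,0]],
], hand=0.0)

```text
time_s: 6.62
tcp_pos: [0.4966, -0.0382, 0.3521]
ee_rot: [[0.032, -0.141, 0.99], [0.002, 0.99, 0.141], [-0.999, -0.002, 0.032]]
wrist_force: [0.3, -0.8, 0.6]
gripper_width: 0.268
```

```bash
python3 smp.py; python3 - <<'E'
from h import *
R=rot(88)
for x,z in((0,352),(100,352),(100,300),(90,262)):print(x,z,row(W(x,-25,z),R))
E
```

```text
t 6.625 chest tcp [-60.8 -31.1 352.1] th 88.2 j [ 14.5   4.6  -4.5   0.3 -79.2 -96.5] F [ 0.3 -0.8  0.6] g 0.268
grasp pt [-61.4 -31.  371. ]
0 352 [ 0.2   0.6   6.08  0.01 -0.02  0.01]
100 352 [ 5.100e-01  5.800e-01  1.608e+01  1.000e-02 -2.000e-02  1.000e-02]
100 300 [ 5.710e+00  5.900e-01  1.591e+01  1.000e-02 -2.000e-02  1.000e-02]
90 262 [ 9.480e+00  6.000e-01  1.479e+01  1.000e-02 -2.000e-02  1.000e-02]
```

>>> play_rows([
  [[0,0.5,5,0,0,0],[0,0.5,10,0,0,0],[0.4,0.6,16,0,0,0],[5.5,0.6,16.5,0,0,0],[9.4,0.6,15.5,0,0,0]],
])

```text
time_s: 7.25
tcp_pos: [0.6524, -0.0105, 0.2558]
ee_rot: [[0.027, -0.139, 0.99], [0.002, 0.99, 0.139], [-1.0, -0.002, 0.027]]
wrist_force: [0.6, -0.2, -0.9]
gripper_width: 0.008
```

```bash
python3 smp.py; python3 - <<'E'
from h import *
for n in("side",):
    p,d=r.capture(n); cv2.imwrite(f"pics/{n}5z.png",cv2.resize(p[60:330,230:480],None,fx=2.2,fy=2.2))
s=r.sense();p0=s['tcp_pos'];R0=s['ee_rot'];c=chest(p0);print(c)
def tip(phi,rr=180): # tip front-lower edge touches; TCP is ~9.5 behind
    f=np.radians(phi); return 105-rr*np.cos(f)+9*np.sin(f)+8, 88+rr*np.sin(f)+9*np.cos(f)
for phi in(74,68,62,56,50,44,38,32,26,20,14,8,4,0):
    x,z=tip(phi); print(phi,round(x),round(z),row(W(x,c[1],z),R0)[:3])
E
```

```text
t 7.25 chest tcp [ 97.3 -25.3 255.8] th 88.4 j [ 13.4  22.9   6.4   0.3 -72.  -95.4] F [ 0.6 -0.2 -0.9] g 0.008
grasp pt [ 96.8 -25.2 274.8]
[ 92.4 -24.8 249.9]
74 72 264 [-1.39  0.   -2.01]
68 54 258 [-0.89  0.   -3.83]
62 36 251 [-0.21  0.   -5.59]
56 20 242 [ 0.65 -0.   -7.27]
50 4 232 [ 1.69 -0.   -8.85]
44 -10 220 [  2.88  -0.   -10.31]
38 -23 206 [ 4.220e+00 -1.000e-02 -1.163e+01]
32 -35 191 [ 5.700e+00 -1.000e-02 -1.281e+01]
26 -45 175 [ 7.280e+00 -1.000e-02 -1.383e+01]
20 -53 158 [ 8.970e+00 -1.000e-02 -1.468e+01]
14 -59 140 [ 1.073e+01 -1.000e-02 -1.535e+01]
8 -64 122 [ 1.256e+01 -1.000e-02 -1.583e+01]
4 -66 110 [ 1.380e+01 -1.000e-02 -1.604e+01]
0 -67 97 [ 1.505e+01 -1.000e-02 -1.617e+01]
```

View pics/side5z.png

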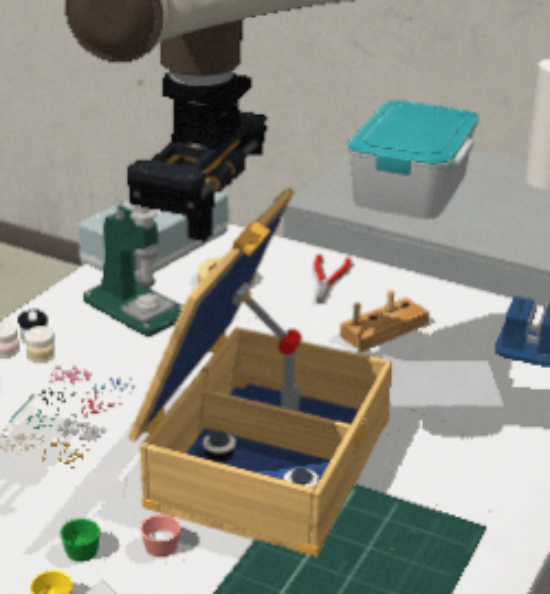

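>>> play_rows([
  [[0,0,-1.5,0,0,0],[0,0,-3,0,0,0],[0,0,-4,0,0,0],[0.1,0,-5,0,0,0],[0.4,0,-5.6,0,0,0]],
])

```text
time_s: 7.92
tcp_pos: [0.5967, -0.0187, 0.255]
ee_rot: [[0.033, -0.14, 0.99], [0.002, 0.99, 0.14], [-0.999, -0.002, 0.033]]
wrist_force: [0.9, -0.5, 1.4]
gripper_width: 0.006
```

```bash
python3 smp.py
```

```text
t 7.925 chest tcp [ 41.1 -25.7 255. ] th 88.1 j [ 13.9  17.2  -2.2   0.4 -68.8 -96. ] F [ 0.9 -0.5  1.4] g 0.006
grasp pt [ 40.4 -25.6 274. ]
```

>>> play_rows([
  [[0.5,0,-0.8,0,0,0],[1,0,-1.5,0,0,0],[1.5,0,-2.3,0,0,0],[2,0,-3.1,0,0,0],[2.6,0,-3.9,0,0,0]],
])

```text
time_s: 8.55
tcp_pos: [0.5582, -0.0242, 0.2265]
ee_rot: [[0.031, -0.14, 0.99], [0.002, 0.99, 0.14], [-1.0, -0.002, 0.031]]
wrist_force: [0.3, -0.1, 1.8]
gripper_width: 0.007
```

```bash
python3 smp.py; python3 - <<'E'
from h import *
for n in("side","top"):
    p,d=r.capture(n); cv2.imwrite(f"pics/{n}6z.png",cv2.resize(p[60:330,230:480],None,fx=2.2,fy=2.2))
E
```

```text
t 8.55 chest tcp [  2.2 -25.8 226.5] th 88.2 j [ 14.3  14.5 -10.1   0.4 -63.7 -96.4] F [ 0.3 -0.1  1.8] g 0.007
grasp pt [  1.6 -25.7 245.5]
```

View pics/side6z.png

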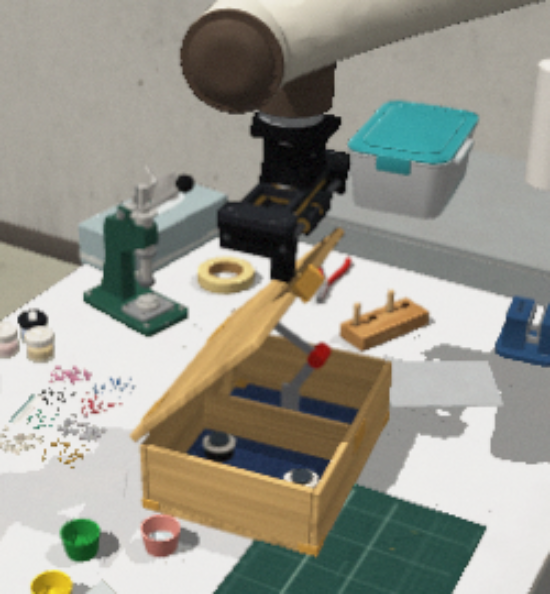

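>>> play_rows([
  [[0.7,0,-1,0,0,0],[1.6,0,-2,0,0,0],[2.6,0,-3,0,0,0],[3.8,0,-3.9,0,0,0],[5.1,0,-4.6,0,0,0]],
])

```text
time_s: 9.28
tcp_pos: [0.5137, -0.0307, 0.1737]
ee_rot: [[0.03, -0.14, 0.99], [0.002, 0.99, 0.14], [-1.0, -0.002, 0.03]]
wrist_force: [0.1, 0.3, 0.4]
gripper_width: 0.009
```

```bash
python3 smp.py
```

```text
t 9.275 chest tcp [-42.8 -26.  173.7] th 88.3 j [ 14.9  13.  -20.4   0.4 -54.9 -97.1] F [0.1 0.3 0.4] g 0.009
grasp pt [-43.4 -25.9 192.7]
```

>>> play_rows([
  [[1.2,0,-0.6,0,0,0],[2.5,0,-1.2,0,0,0],[3.8,0,-1.6,0,0,0],[5,0,-2,0,0,0],[6.1,0,-2.2,0,0,0]],
])

```text
time_s: 9.9
tcp_pos: [0.4948, -0.0334, 0.1121]
ee_rot: [[0.03, -0.14, 0.99], [0.002, 0.99, 0.14], [-1.0, -0.002, 0.03]]
wrist_force: [-0.5, 0.5, 1.8]
gripper_width: 0.004
```

```bash
python3 smp.py; python3 - <<'E'
from h import *
for n in("side","top"):
    p,d=r.capture(n); np.save(f'pics/{n}7.npy',d); cv2.imwrite(f"pics/{n}7z.png",cv2.resize(p[60:330,230:480],None,fx=2.2,fy=2.2))
E
```

```text
t 9.9 chest tcp [-62.  -26.1 112.1] th 88.3 j [ 15.2  15.4 -27.6   0.5 -45.3 -97.5] F [-0.5  0.5  1.8] g 0.004
grasp pt [-62.6 -26.  131.1]
```

View pics/side7z.png

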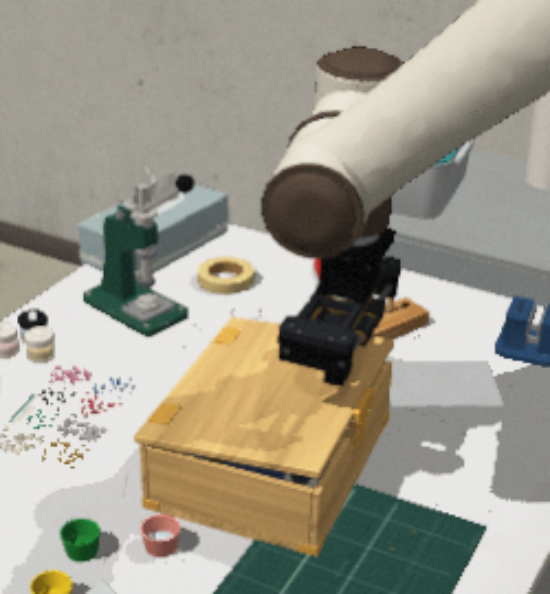

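Nearly shut; press gently down the last ~1.3 cm.

>>> play_rows([
  [[0.4,0,0,0,0,0],[0.8,0,0,0,0,0],[1.2,0,0,0,0,0],[1.5,0,0,0,0,0],[1.6,0,0,0,0,0]],
])

```text
time_s: 10.62
tcp_pos: [0.4954, -0.0334, 0.0975]
ee_rot: [[0.031, -0.14, 0.99], [0.002, 0.99, 0.14], [-1.0, -0.003, 0.03]]
wrist_force: [-4.5, 1.0, 8.8]
gripper_width: 0.007
```

```bash
python3 smp.py
```

```text
t 10.625 chest tcp [-61.3 -26.1  97.5] th 88.2 j [ 15.2  16.6 -28.5   0.5 -43.1 -97.5] F [-4.5  1.   8.8] g 0.007
grasp pt [-61.9 -26.1 116.5]
```

>>> play_rows([
  [[0.2,0,0,0,0,0],[0.3,0,0,0,0,0],[0.3,0,0,0,0,0]],
])

```text
time_s: 11.0
tcp_pos: [0.4955, -0.0334, 0.0973]
ee_rot: [[0.031, -0.141, 0.99], [0.001, 0.99, 0.141], [-1.0, -0.003, 0.031]]
wrist_force: [-9.7, 2.8, 23.5]
gripper_width: 0.004
```

```bash
python3 smp.py
```

```text
t 11.0 chest tcp [-61.2 -26.2  97.3] th 88.2 j [ 15.2  16.6 -28.6   0.6 -43.  -97.5] F [-9.7  2.8 23.5] g 0.004
grasp pt [-61.8 -26.1 116.3]
```

Firmly seated (no more motion, force rising). Retreat upward and to the front.

>>> play_rows([
  [[-2,0,0,0,0,0],[-6,0,0,0,0,0],[-11,0,-2,0,0,0],[-14,0,-6,0,0,0],[-14,0,-8,0,0,0]],
])

```text
time_s: 11.62
tcp_pos: [0.4121, -0.0448, 0.234]
ee_rot: [[0.037, -0.14, 0.989], [0.004, 0.99, 0.14], [-0.999, -0.002, 0.037]]
wrist_force: [0.4, 0.4, -0.4]
gripper_width: 0.003
```

>>> play_rows([
  [[0,-6,0,0,0,0],[0,-12,0,0,0,0],[0,-18,0,0,0,0],[0,-20,0,0,0,0],[0,-20,0,0,0,0]],
])

```text
time_s: 12.25
tcp_pos: [0.44, -0.2441, 0.2313]
ee_rot: [[0.03, -0.137, 0.99], [0.002, 0.991, 0.137], [-1.0, -0.002, 0.03]]
wrist_force: [0.5, 0.2, -0.3]
gripper_width: 0.003
```

```bash
python3 smp.py; python3 - <<'E'
from h import *
for n in("side","top"):
    p,d=r.capture(n); np.save(f'pics/{n}8.npy',d); cv2.imwrite(f"pics/{n}8z.png",cv2.resize(p[100:330,220:480],None,fx=2.5,fy=2.5)); cv2.imwrite(f"pics/{n}8.png",p)
P=cloud('top',np.load('pics/top8.npy')); C=((P-O)*1000); X=C@CX; Y=C@CY; Z=C[...,2]
m=(abs(X)<90)&(abs(Y)<120)&(Z>60)&(Z<140); A=np.c_[X[m],Y[m],np.ones(m.sum())]
c=np.linalg.lstsq(A,Z[m],rcond=None)[0]; print('lid plane',c, 'front z',c@[-95,0,1],'slope deg',np.degrees(np.arctan(c[0])))
E
```

```text
t 12.25 chest tcp [-145.5 -227.1  231.3] th 88.3 j [-10.8   9.  -16.3  -0.5 -63.1 -71.1] F [ 0.5  0.2 -0.3] g 0.003
grasp pt [-146.1 -227.1  250.2]
lid plane [-6.49433099e-03 -3.93863254e-04  9.72653407e+01] front z 97.88230210902776 slope deg -0.3720925255217502
```

View pics/side8z.png

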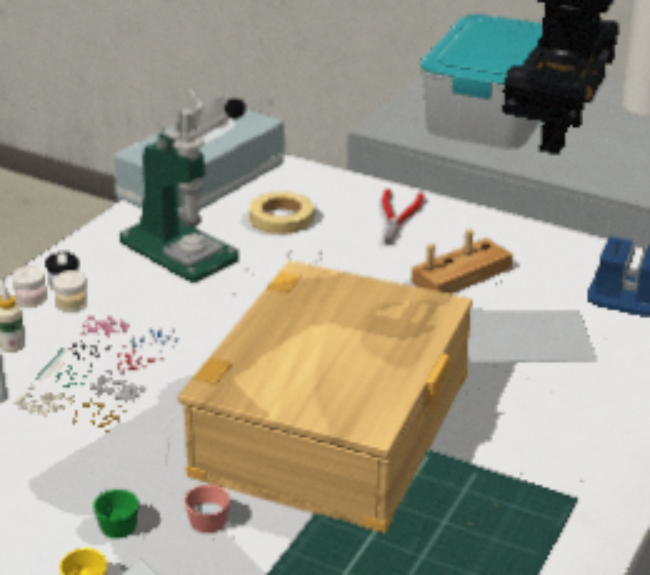

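View pics/top8.png

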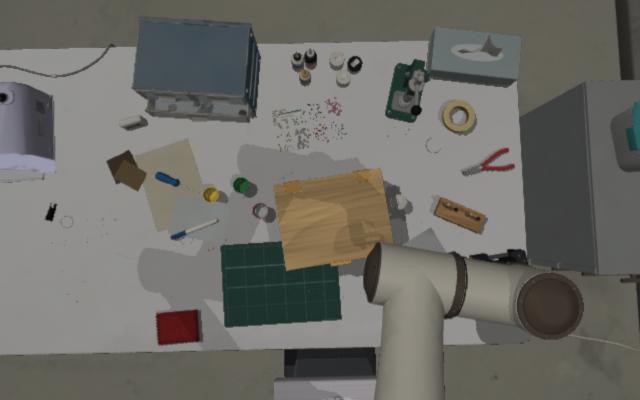

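The lid is flat and shut (slope −0.4°, plane at z = 97 mm). The jar at (400,202) and the cup at (260,211) haven't moved, and the arm is clear of everything.

```bash
python3 -c "
from station import r
print(r.finish_job())"
```

```text
the job is handed in; nothing more can be done
None
```

The chest is shut and the job is handed in at about 12 s of the 54 s allowed. finish_job reports no verdict.

**What I did:** I gripped the red knob at a tilt of about 65° below horizontal and swung it about 38° round its arc. In the pictures the elbow had bent, with the lid still near 68° up. After releasing the knob I went over the lid. With the shut fingertips I pushed its outer face from behind and above, until it seated with about 23 N on the wrist.

**Last checks:**
- **Lid:** a plane fitted to it lies at z ≈ 97 mm with a slope of −0.4°, which matches fully shut.
- **Jar and cup:** both are upright at the same pixels as before, by eye rather than measured in 3D.
- **Arm:** it is clear of everything, with about 0.6 N on the wrist.

**What disagreed or went differently:**
- My first approach tilt of 57° came too close to a wrist joint limit, so I used a steeper tilt instead.
- The same plane fit on an early picture gave 68° for the propped-open lid, which is stated as 78°. Few points went into that fit, so the 68° after the lift may also be off.
- I judged the elbow bend from the pictures and the length of the knob's arc, not from a joint reading.

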